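# Squash a specimen slide in the ratchet press: guard down, three clicks, hold

### The job

A specimen slide is ready under the small green ratchet press. Fold the clear splinter guard right down in front of the slide, then take the lever by its black handle and draw it over towards the front, where the guard is, exactly three clicks of the ratchet - a fourth would crack the cover slip. The lever is sprung and flies back if let go, so finish while still holding the handle at the third click with the guard down, and leave the bottles, jar and boxes around the press undisturbed.

Things in the scene. Friction and masses are not known exactly. Their poses are not given: they have to be found in the camera images.
- press: green cast bench press fixed to the desk. Origin: centre of the underside of its 150 x 112 mm base; x axis to its back (its front, -x, has the guard), z up; the lever is on its -y side. Its head spans x -43..63, y -22..22, z 114..160 mm; the ram (17 mm thick) stands out of the head to z 171 at x -24 mm. The slide lies under the ram, 82 mm above the desk.
- press_guard (a joint): angle of the clear guard, rad: 0 = hanging straight down in front of the slide (shut, hard stop), grows as it is folded up to the front (1.57 = level, 1.9 = end stop); starts open at 1.3 to 1.75. Panel 3 mm thick, 94 mm wide along the press's y (middle at y = 0), 62 mm from hinge to free edge. Stiff hinge, 0.07 N m (1 to 2 N at the edge): it stays where it is left.
- guard_hinge (a point): middle of the guard's hinge axis, fixed to the press: 54 mm in front of its origin (x = -54), 154 mm above the desk; the axis is parallel to the press's y
- guard_edge (a point): middle of the orange rod (8 mm thick) along the guard's free edge, 62 mm from guard_hinge; moves with the guard
- press_lever (a joint): angle of the lever, rad: 0 = at rest on its stop, leaning 0.30 rad from upright to the press's back; grows as the handle is drawn over the top towards the press's front. One click is 0.2244 rad (22 mm at the handle); notches at 0.224, 0.449, 0.673 (third click), 0.898. On leaving a notch the pawl meets a tooth: the pull jumps by 4 N, then falls to the next notch.
- lever_pivot (a point): lever's pivot axis in the plane of the lever, fixed to the press at x = -8, y = -44, z = 136 mm in its frame; the axis is parallel to the press's y. A return spring always pulls the lever back, 4 to 5 N at the handle; it overcomes the notches, so the lever does not stay when let go. The ram comes down with the lever and meets the slide at the third notch.
- handle_mid (a point): middle of the black handle, on its centre line, 97 mm from lever_pivot; moves with the lever
- lever_handle: black round plastic handle at the end of the lever, 53 mm long (68 to 121 mm from the pivot), 24 mm thick at its middle, on a 10 mm steel rod. Its origin lies on the lever's pivot; its frame turns with the lever.
- reagent_1: brown glass reagent bottle with a black cap, 36 mm across, 74 mm tall, standing; loose bystander, to be left alone. Origin: centre of its underside.
- reagent_2: brown glass reagent bottle with a black cap, 36 mm across, 76 mm tall, standing; loose bystander, to be left alone. Origin: centre of its underside.
- staining_jar: clear staining jar with violet stain, 61 x 53 x 101 mm, standing; loose bystander, to be left alone. Origin: centre of its underside.
- slide_box: dark grey slide box, shut, 78 x 103 x 35 mm; loose bystander, to be left alone. Origin: centre of its underside.
- coverslip_box: small box of cover slips, 31 x 31 x 15 mm; loose bystander, to be left alone. Origin: centre of its underside.

How it is judged (in metres and radians):
On the way, in this order (a step that is already met when the one before it is completed fails the run):
1. the guard is folded right down in front of the slide, the lever still at rest (value of joint press_guard below 0.12 rad and value of joint press_lever below 0.1122 rad), for 0.2 s.
2. the lever is drawn to the third notch and held there by its handle (value of joint press_lever between 0.583439 and 0.762958 rad and contact force between the fingers and lever_handle above 1 N), for 0.5 s.
At the end, for the whole second after the job is handed in: the lever rests in the third notch (0.673 rad, within 0.09 rad) and is still, held only by the fingers on its handle (more than 1 N), and the guard hangs shut (less than 0.15 rad) (all of step 2 and value of joint press_guard below 0.15 rad and velocity of joint press_lever between -0.15 and 0.15 rad/s); the arm keeps its last pose, push and grip.
It fails at once if the lever is driven on towards a fourth click (beyond 0.81 rad) and cracks the cover slip (value of joint press_lever above 0.807838 rad).
It fails at once if the lever is worked past its first tooth while the guard is open (value of joint press_lever above 0.15708 rad and value of joint press_guard above 0.3 rad).
It fails at once if a bottle, the jar or a box round the press is pushed more than 25 mm or tipped (distance of any of reagent_1, reagent_2, staining_jar, slide_box, coverslip_box from where it was at the start of the episode above 0.025 m or angle between any of reagent_1, reagent_2, staining_jar, slide_box, coverslip_box's own z axis and vertical above 0.35 rad).
It also fails if it takes over 58 s, if anything falls off the work surface, if the arm or the gripper's body presses on something with over 40 N, if the wrist force passes 120 N, or if a joint passes its speed limit or range.

### The arm

A 6-joint arm with a two-finger parallel gripper is mounted at the origin on the work surface; the furniture and walls round the work are solid. World frame = base frame: x ahead of the robot, y to its left, z up, the work surface at z = 0. Lengths are in mm, angles in degrees, forces in N, time in s.
With the tool pointing down it reaches from about 300 to 850 mm from the base axis. Payload 4.2 kg.
Tool frame: the origin (TCP) lies midway between the tips of the shut fingers; the grasp point (between the pads) lies 19 mm behind it; z points along the fingers, y is the line along which they close (so a half turn about z gives the same grasp; the last joint's range is limited). The gripper opens to 91 mm and grips with 3 to 60 N. Pads are 32 mm wide; open, the fingers measure 118 mm over their backs; the gripper's body (76 mm by 178 mm) begins 60 mm behind the grasp point.
Start: joints at [74.714, 18.312, 89.639, -0, 72.044, -1.146], TCP at [140.475, 557.593, 213.976] pointing down, gripper open.
Joint ranges: [-177.97, 177.97], [-48.28, 115.42], [12.27, 149.76], [-77.06, 257.06], [2.81, 150.46], [-146.56, 146.56]. Speed limits (degrees/s): [147.25, 147.25, 180, 180, 180, 180].

### API

Orientations are given as [roll, pitch, yaw] about the fixed x, y, z axes, in that order (R = Rz(yaw) Ry(pitch) Rx(roll)).
In Python, from workcell import env gives the robot as it stands.
- The arm moves only by the shell command python3 -m jog 'ROWS' [FORCE]. ROWS is a JSON object of lists of equal length, an entry for each row: "jaw": the finger opening in mm, from 0 to 91.2; "slide": the shift along the tool's x, y, z in units of 30 mm (1.0 is 30 mm), a list of three; "spin": the turn about the tool's z in units of 8 degrees (1.0 is 8 degrees). In form: {"jaw": [jaw, ...], "slide": [[dx, dy, dz], ...], "spin": [spin, ...]}. A call has 1 to 10 rows; each row shifts and turns the commanded pose from where the row before left it, along the tool's axes as they then stand; what a row does not reach is not made up. A row lasts 1/10 s, in which the tool goes at most 50 mm and 8.59 degrees, less where a joint would pass 70% of its speed; a pose out of reach is approached as far as the arm can. A call is refused whole if a number of a shift passes 1 or a number of a turn 1, either way. A call with a gripper value outside its range is refused whole. The fingers move at their own pace and stop on an object; FORCE is the grip in N (left out, the last holds). Time passes only in rows, so rows that do not move let the fingers close. It gives the time, the measured TCP pose, the force, the opening and the grip force at its end, in the units of the state.
- env.state(): the state, without advancing time (a new reading comes with each control period).
- env.grab_frame(name): name is "scene" or "top" or "wrist"; returns the picture (480x640x3 uint8, red, green, blue); there is no depth.
- env.camera_model(name): a dict with "fx", "fy", "cx", "cy" (pixels), "camera_from_world" (4x4, takes a point from world to camera coordinates). Camera axes: x right, y up, looking along -z (the intrinsics and any distortion apply to the point x, -y, -z); pixel columns grow to the right and rows downward; lengths in mm; the calibration is good to about 2 mm. A picture is of the moment at which its call begins: read the wrist's pose just before it. camera_model takes no time and is no camera call; for the wrist camera it gives the pose at the moment of the call.
- env.job_done(): hands the job in; it is judged then, once.
The state is a dict: "time_s": time; "qpos": joint angles; "qvel": joint speeds; "effort": joint torques, N m; "ee_pos": TCP position; "ee_rot": TCP orientation; "force": force on the tool from outside, world axes, zero at the start; "torque": the same for the moment, N m; "gripper_width": finger opening in mm; "gripper_force": force on a finger pad.
Only numpy, scipy, OpenCV 4.12 (cv2) and the standard library are available. Lean on these libraries where they do the work, as an engineer would, in place of code of your own. Each camera call takes 0.05 s, during which the arm holds its last target. There are 200 camera calls.

## Working session

There is one attempt and no reset: what is moved stays moved. The work goes in short steps, Python scripts to look and compute and a shell command to move; the robot and the scene stay as the last step left them, time stands still between calls to the robot, and variables do not carry over. Pictures are saved under pics/ and viewed, at most 10 in all, crops included, and the job is handed in when it is done.

```bash
ls; mkdir -p pics; python3 - <<'E'
from workcell import env
import cv2
for n in ("scene","top"):
    cv2.imwrite(f"pics/{n}0.png",env.grab_frame(n)[:,:,::-1])
    print(n,env.camera_model(n))
print(env.state())
E
```

```text
pics
scene {'fx': 462.39649188565687, 'fy': 462.39649188565687, 'cx': 311.55967760514994, 'cy': 245.8318661242887, 'camera_from_world': array([[-9.97273097e-01,  7.26368716e-02,  1.30481719e-02,
         6.02369382e+02],
       [-5.09152965e-02, -8.05181005e-01,  5.90839387e-01,
        -9.02250337e+01],
       [ 5.34228649e-02,  5.88563874e-01,  8.06683683e-01,
        -9.49552757e+02],
       [ 0.00000000e+00,  0.00000000e+00,  0.00000000e+00,
         1.00000000e+00]])}
top {'fx': 590.717324564573, 'fy': 590.717324564573, 'cx': 316.12204748937285, 'cy': 250.62262827901313, 'camera_from_world': array([[ 1.14392748e-02, -9.99934522e-01,  3.06489357e-04,
        -7.35483785e+01],
       [ 9.91990832e-01,  1.13869564e-02,  1.25795570e-01,
        -6.34073116e+02],
       [-1.25790824e-01, -1.13497547e-03,  9.92056138e-01,
        -1.00612431e+03],
       [ 0.00000000e+00,  0.00000000e+00,  0.00000000e+00,
         1.00000000e+00]])}
{'time_s': 0.1, 'qpos': array([ 7.47134093e+01,  1.83483806e+01,  8.96985596e+01,  2.19636729e-03,
        7.20438321e+01, -1.14609531e+00]), 'qvel': array([-0.04469476, -0.10436562, -0.21067855, -0.01786413,  0.01189558,
        0.01631992]), 'effort': array([-6.17203350e-04, -4.13331163e+01, -2.32508361e+01,  7.28325779e-02,
        4.20570828e-02, -4.21920060e-05]), 'ee_pos': array([140.34497968, 557.15228253, 213.20612027]), 'ee_rot': array([-1.79909288e+02, -3.90350485e-03,  1.65858823e+02]), 'force': array([ 0.46386511, -0.0236743 , -0.79840832]), 'torque': array([-0.02310676,  0.04819071,  0.0430036 ]), 'gripper_force': 0.0, 'gripper_width': 91.42206061724117}
```

View pics/scene0.png

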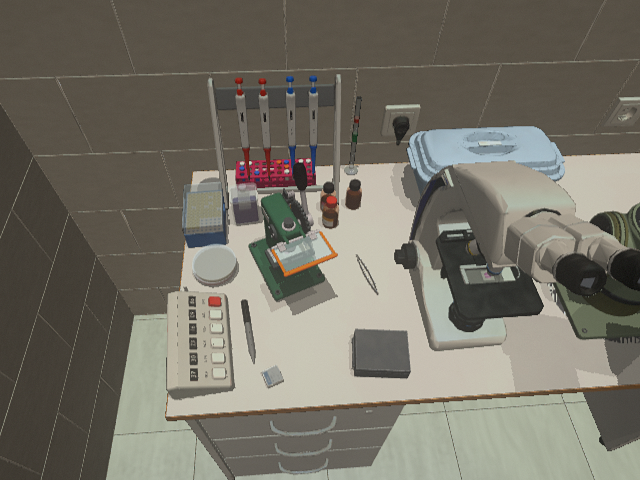

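View pics/top0.png

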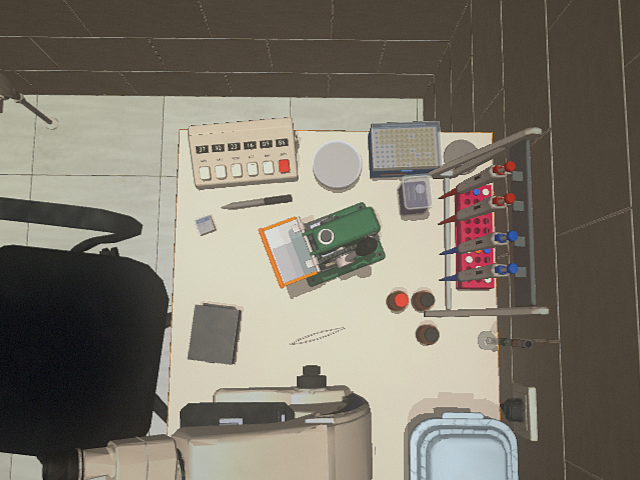

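The scene shows the press at about (290,240), its guard raised to the front (orange rod at 278,275–335,250) and the handle at (300,178). In the top view the ram is at (326,236), the guard is on the left (260,232–277,285) and the handle is at (370,247). I'll zoom in on both.

```bash
python3 - <<'E'
import cv2,numpy as np
t=cv2.imread("pics/top0.png")[190:310,245:405]; s=cv2.imread("pics/scene0.png")[155:305,235:345]
t=cv2.resize(t,None,fx=5,fy=5,interpolation=cv2.INTER_CUBIC);s=cv2.resize(s,None,fx=4,fy=4,interpolation=cv2.INTER_CUBIC)
cv2.imwrite("pics/tz.png",t);cv2.imwrite("pics/sz.png",s);print(t.shape,s.shape)
E
```

```text
(600, 800, 3) (600, 440, 3)
```

View pics/tz.png

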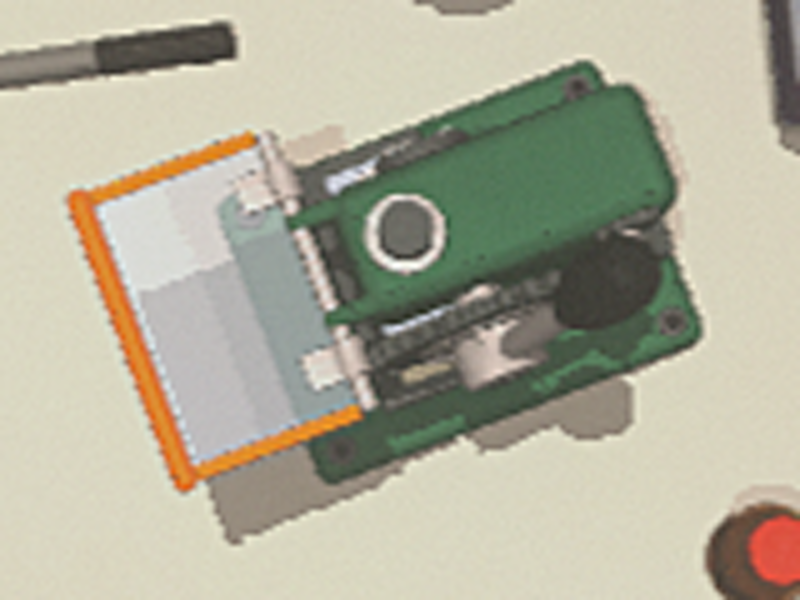

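View pics/sz.png

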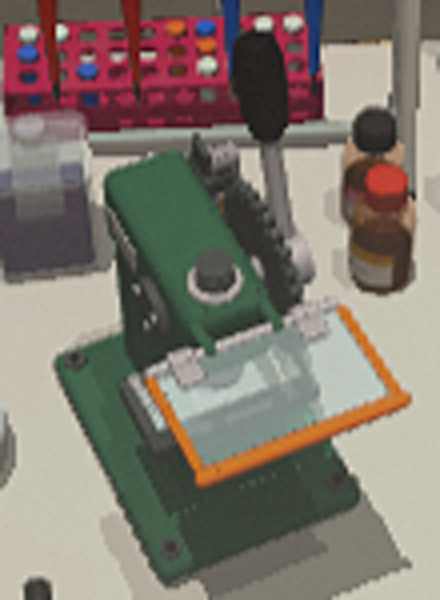

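```bash
cat > h.py <<'E'
import numpy as np
from scipy.optimize import least_squares
from workcell import env
def proj(m,P):
    p=m["camera_from_world"]@np.append(P,1); return np.array([m["fx"]*p[0]/-p[2]+m["cx"],m["fy"]*-p[1]/-p[2]+m["cy"]])
def W(q,P):
    c,s=np.cos(q[2]),np.sin(q[2]); return np.array([q[0]+c*P[0]-s*P[1],q[1]+s*P[0]+c*P[1],P[2]])
def edge(g,y=0,r=62): return np.array([-54-r*np.sin(g),y,154-r*np.cos(g)])
def hand(l,r=97):  # lever angle
    a=.30-l; return np.array([-8+r*np.sin(a),-44,136+r*np.cos(a)])
E
python3 - <<'E'
from h import *
T,S=env.camera_model("top"),env.camera_model("scene")
t=lambda u,v:np.array([u/5+245,v/5+190]); s=lambda u,v:np.array([u/4+235,v/4+155])
f=lambda g:[("ramT",T,(-24,0,171),t(405,232)),("rod+T",T,edge(g,47),t(82,200)),("rod-T",T,edge(g,-47),t(185,483)),
("hT",T,hand(0,112),t(608,282)),("c1",T,(75,-56,12),t(703,338)),("hinge",T,(-54,0,154),t(312,272)),
("ramS",S,(-24,0,171),s(213,262)),("rod+S",S,edge(g,47),s(203,478)),("rod-S",S,edge(g,-47),s(405,400)),("hS",S,hand(0),s(261,85)),("hingeS",S,(-54,0,154),s(248,350))]
r=lambda q:np.concatenate([proj(m,W(q,P))-o for _,m,P,o in f(q[3])])
q=least_squares(r,[650,-80,-1.3,1.5],loss="soft_l1").x
print(q)
for (n,*_),e in zip(f(q[3]),r(q).reshape(-1,2)): print(n,e.round(2))
for n,P in (("edge",edge(q[3])),("hinge",(-54,0,154)),("handle0",hand(0)),("pivot",(-8,-44,136)),("handle3",hand(.673))): print(n,W(q,P).round(1))
E
```

```text
[ 649.72224311 -102.75669695   -1.19319727    1.63374187]
ramT [-0.68 -0.12]
rod+T [-1.31  0.63]
rod-T [-0.98 -0.32]
hT [ 2.73 -1.39]
c1 [0.3  0.98]
hinge [0.02 0.22]
ramS [0.68 1.25]
rod+S [ 0.21 -0.  ]
rod-S [-0.54 -0.11]
hS [ 0.26 -1.33]
hingeS [-0.92 -2.86]
edge [607.    5.  157.9]
hinge [629.8 -52.6 154. ]
handle0 [ 616.4 -138.2  228.7]
pivot [ 605.9 -111.5  136. ]
handle3 [592.8 -78.7 226.3]
```

```bash
python3 - <<'E'
from h import *
T,S=env.camera_model("top"),env.camera_model("scene")
for n,a,b in (("eyeL",(45,475),(585,278)),("knob?",(312,372),(405,257))):
    r=least_squares(lambda P:np.r_[proj(T,P)-a,proj(S,P)-b],[300,100,200]);print(n,r.x.round(),r.cost.round(1))
for v in ((455,172),(545,195),(490,205)):
  for z in (200,300,400):
    print(v,z,least_squares(lambda P:proj(S,np.r_[P,z])-v,[300,0]).x.round())
for v in ((180,440),(45,475),(180,390)):
  for z in (200,300,400):
    print("top",v,z,least_squares(lambda P:proj(T,np.r_[P,z])-v,[300,0]).x.round())
E
```

```text
eyeL [347. 217. 423.] 25.3
knob? [422. -61.  71.] 6.4
(455, 172) 200 [ 327. -157.]
(455, 172) 300 [379. -59.]
(455, 172) 400 [431.  39.]
(545, 195) 200 [179. -90.]
(545, 195) 300 [256.  -3.]
(545, 195) 400 [332.  84.]
(490, 205) 200 [286. -73.]
(490, 205) 300 [345.  11.]
(490, 205) 400 [404.  96.]
top (180, 440) 200 [338. 126.]
top (180, 440) 300 [356. 104.]
top (180, 440) 400 [375.  82.]
top (45, 475) 200 [287. 317.]
top (45, 475) 300 [312. 273.]
top (45, 475) 400 [336. 230.]
top (180, 390) 200 [408. 129.]
top (180, 390) 300 [419. 107.]
top (180, 390) 400 [430.  84.]
```

```bash
python3 -m jog '{"jaw":[0,0,0,0,0,0,0,0,0,0],"slide":[[0,0,-1],[0,0,-1],[0,0,-1],[0,0,-1],[-1,0,0],[-1,0,0],[-1,0,0],[-1,0,0],[-1,0,0],[-1,0,0]],"spin":[0,0,0,0,0,0,0,0,0,0]}' 20
python3 -m jog '{"jaw":[0,0,0,0,0,0,0,0,0,0],"slide":[[-1,0,0],[-1,0,0],[-1,0,0],[-1,0,0],[-1,0,0],[-1,0,0],[-1,0,0],[0,0,0],[0,0,0],[0,0,0]],"spin":[0,0,1,1,1,1,1,1,0.8,0]}'
python3 -c "
from workcell import env; s=env.state(); print(s['qpos'].round(2),s['ee_pos'].round(1),s['ee_rot'].round(1))"
```

```text
time_s: 1.1
ee_pos: [316.1, 513.0, 333.4]
ee_rot: [-179.9, -0.0, 165.9]
force: [-0.1, -0.0, -0.2]
gripper_width: 13.8
gripper_force: 0.0
time_s: 2.1
ee_pos: [500.6, 424.7, 333.3]
ee_rot: [-179.9, 0.0, 111.4]
force: [0.4, 0.1, -0.9]
gripper_width: 0.8
gripper_force: 0.0
[3.931e+01 2.384e+01 6.444e+01 1.000e-02 9.179e+01 1.787e+01] [500.6 424.7 333.3] [-179.9    0.   111.4]
```

```bash
python3 -m jog '{"jaw":[0,0,0,0,0,0,0,0,0,0],"slide":[[-1,-0.12,0],[-1,-0.12,0],[-1,-0.12,0],[-1,-0.12,0],[-1,-0.12,0],[-1,-0.12,0],[-1,-0.12,0],[-1,-0.12,0],[-1,-0.12,0],[-1,-0.12,0]],"spin":[0,0,0,0,0,0,0,0,0,0]}'
python3 -m jog '{"jaw":[0,0,0,0,0,0,0,0,0,0],"slide":[[-1,-0.12,0],[-1,-0.12,0],[-1,-0.12,0],[-1,-0.12,0],[-0.35,-0.12,0],[0,0,0.8],[0,0,0.8],[0,0,0.8],[0,0,0.8],[0,0,0]],"spin":[0,0,0,0,0,0,0,0,0,0]}'
cat >> h.py <<'E'
Q=[649.72,-102.76,-1.1932]
def toP(p):
    c,s=np.cos(Q[2]),np.sin(Q[2]);d=np.array(p[:2])-Q[:2]; return np.array([c*d[0]+s*d[1],-s*d[0]+c*d[1],p[2]])
def rep():
    s=env.state(); print("press xyz",toP(s['ee_pos']).round(1),s['ee_rot'].round(1),"F",s['force'].round(1),s['gripper_width'].round(1),s['gripper_force'],s['time_s'])
E
python3 - <<'E'
from h import *
import cv2
rep(); cv2.imwrite("pics/s1.png",np.hstack([cv2.resize(env.grab_frame(n)[b:b+200,a:a+160],None,fx=2.5,fy=2.5) for n,a,b in(("top",245,150),("scene",220,130))])[:,:,::-1])
E
```

```text
time_s: 3.1
ee_pos: [576.6, 131.8, 333.7]
ee_rot: [-180.0, -0.0, 111.7]
force: [0.5, 0.4, 0.3]
gripper_width: 0.5
gripper_force: 0.0
time_s: 4.1
ee_pos: [605.2, 5.5, 234.4]
ee_rot: [-179.6, -0.2, 111.6]
force: [-0.2, 0.9, 0.3]
gripper_width: 0.3
gripper_force: 0.0Traceback (most recent call last):
  File "<stdin>", line 3, in <module>
  File "h.py", line 15, in rep
    s=env.state(); print("press xyz",toP(s['ee_pos']).round(1),s['ee_rot'].round(1),"F",s['force'].round(1),s['gripper_width'].round(1),s['gripper_force'],s['time_s'])
                                                                                                            ^^^^^^^^^^^^^^^^^^^^^^^^
AttributeError: 'float' object has no attribute 'round'
```

```bash
sed -i "s/s\['gripper_width'\].round(1)/s['gripper_width']/" h.py; python3 -m jog '{"jaw":[0,0,0,0,0,0,0,0,0,0],"slide":[[0,0,0.8],[0,0,0.8],[0,0,0.4],[0,0,0.4],[0,0,0.4],[0,0,0.3],[-0.15,0,0.33],[-0.15,0,0.33],[-0.17,0,0.2],[-0.17,0,0.2]],"spin":[0,0,0,0,0,0,0,0,0,0]}'
python3 - <<'E'
from h import *
import cv2
rep(); cv2.imwrite("pics/s1.png",np.hstack([cv2.resize(env.grab_frame(n)[b:b+200,a:a+160],None,fx=2.5,fy=2.5) for n,a,b in(("top",245,150),("scene",220,130))])[:,:,::-1])
E
```

```text
time_s: 5.1
ee_pos: [615.0, -13.8, 112.8]
ee_rot: [180.0, 0.0, 111.4]
force: [-0.8, 1.2, 1.9]
gripper_width: 0.4
gripper_force: 0.9
press xyz [-95.5   0.6 112.8] [180.    0.  111.4] F [-0.8  1.2  1.9] 0.35078588787117315 0.8662614269996993 5.1
```

View pics/s1.png

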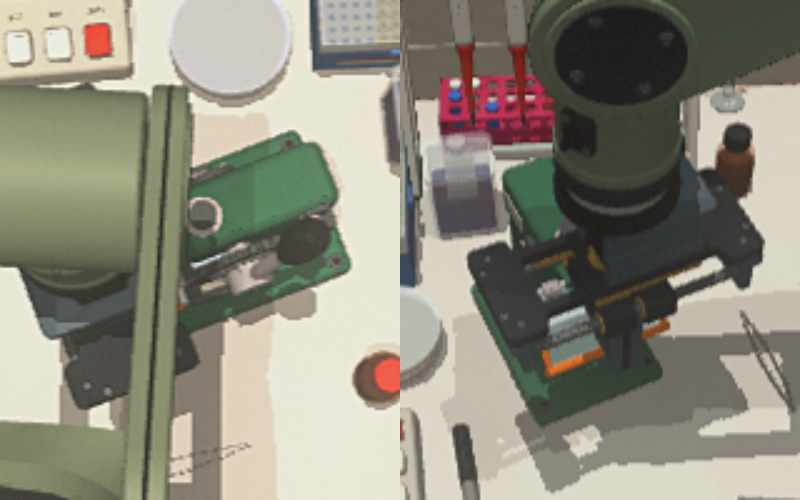

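The picture shows the guard swinging down ahead of the fingers (orange rod at 605,345) and the lever clear at (305,240). I'll keep pushing.

```bash
python3 -m jog '{"jaw":[0,0,0,0,0,0],"slide":[[-0.12,0,0.25],[-0.13,0,0.25],[-0.15,0,0.03],[-0.15,0,0],[-0.15,0,0],[0,0,0]],"spin":[0,0,0,0,0,0]}'
python3 -c "
from h import *; rep()"
```

```text
time_s: 5.8
ee_pos: [622.2, -33.3, 96.7]
ee_rot: [-179.9, -0.0, 111.4]
force: [0.8, -0.0, 0.3]
gripper_width: 0.6
gripper_force: 0.0
press xyz [-74.8   0.   96.7] [-179.9   -0.   111.4] F [ 0.8 -0.   0.3] 0.5958031777762927 0.0035141645540193167 5.8
```

```bash
for i in 1 2 3; do python3 -m jog '{"jaw":[0,0],"slide":[[-0.08,0,0],[0,0,0]],"spin":[0,0]}' >/dev/null; python3 -c "
from h import *; rep()"; done
```

```text
press xyz [-73.1  -0.   96.8] [-1.799e+02 -1.000e-01  1.114e+02] F [-1.1  2.  -0.2] 0.3601113414762741 0.8542074599608895 6.0
press xyz [-72.9  -0.1  96.8] [-179.9   -0.3  111.4] F [-2.8  8.2 -0.5] 0.4006728643749611 4.362847424963547 6.2
press xyz [-72.8  -0.2  96.8] [-179.9   -0.5  111.4] F [-4.3 13.7  1.7] 0.8875097783129714 7.5288258096406935 6.4
```

```bash
python3 -m jog '{"jaw":[0,0,0,0,0,0,0,0,60,91],"slide":[[1,0,0],[0.3,0,-0.6],[0,0,-1],[0,0,-1],[0,0,-1],[0,0,-1],[0,0,-1],[0,0,-1],[0,0,-0.4],[0,0,0]],"spin":[0,0,0,0,0,0,0,0,0,0]}'
python3 -m jog '{"jaw":[91,91,91,91,91,91],"slide":[[-0.8,-0.5,0],[-0.8,-0.5,0],[-0.8,-0.5,0],[0,0,0],[0,0,0],[0,0,0]],"spin":[0,0,0,0,0,0]}'
python3 - <<'E'
from h import *
import cv2
rep(); cv2.imwrite("pics/s2.png",np.hstack([cv2.resize(env.grab_frame("wrist"),(400,300)),cv2.resize(env.grab_frame("scene")[130:280,180:380],(400,300))])[:,:,::-1])
M=env.camera_model("wrist")
for P in (hand(0,121),hand(0),(-24,0,171),(-54,0,154),edge(0)):
    p=proj(M,W(Q,P));print(P,p.round(),(p*400/640).round())
E
```

```text
time_s: 7.4
ee_pos: [611.5, -3.4, 309.0]
ee_rot: [179.8, 0.1, 111.5]
force: [-0.5, 0.0, -1.4]
gripper_width: 14.1
gripper_force: 0.0
time_s: 8.0
ee_pos: [595.0, -85.9, 306.1]
ee_rot: [-179.9, -0.1, 111.5]
force: [0.9, -0.1, -0.1]
gripper_width: 61.7
gripper_force: 0.0
press xyz [-35.8 -44.6 306.1] [-1.799e+02 -1.000e-01  1.115e+02] F [ 0.9 -0.1 -0.1] 61.73688178377304 0.0 8.0
[ 27.75794501 -44.         251.59571518] [319. 349.] [199. 218.]
[ 20.66546005 -44.         228.66763945] [319. 324.] [199. 202.]
(-24, 0, 171) [370. 246.] [231. 154.]
(-54, 0, 154) [369. 208.] [230. 130.]
[-54.   0.  92.] [361. 200.] [226. 125.]
```

View pics/s2.png

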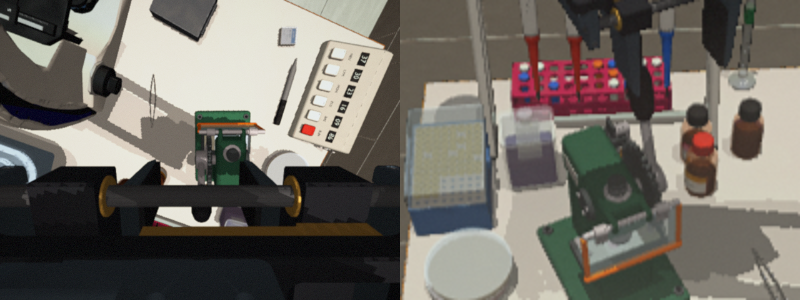

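The wrist view has the ram at (231,154) and the handle at (201,213), as predicted. The scene view shows the guard hanging shut (rod at 585,275–680,250). Next I go over the handle and down.

```bash
python3 -c "
from h import *
S=env.camera_model('scene')
for g in (0,.15,.3): print(g,[(proj(S,W(Q,edge(g,y)))-[180,130])*2+[400,0] for y in(47,-47)])"
python3 -m jog '{"jaw":[91,91,91,91,91,91,91,91,91,91],"slide":[[-0.65,0.02,0],[-0.65,0,0],[-0.58,0,0],[0,0,0],[0,0,0.7],[0,0,0.7],[0,0,0.7],[0,0,0.6],[0,0,0.5],[0,0,0]],"spin":[0,0,0,0,0,0,0,0,0,0]}'
python3 -c "
from h import *; rep()"
```

```text
0 [array([587.15185876, 276.59510346]), array([677.71427876, 241.52047533])]
0.15 [array([591.04057814, 283.75197782]), array([682.05305418, 248.25621078])]
0.3 [array([594.81964399, 290.01826524]), array([686.39576576, 254.08050238])]
time_s: 9.1
ee_pos: [615.0, -138.6, 208.8]
ee_rot: [-179.8, -0.2, 111.4]
force: [-0.2, -0.4, -0.8]
gripper_width: 91.4
gripper_force: 0.0
press xyz [ 20.5 -45.5 208.8] [-179.8   -0.2  111.4] F [-0.2 -0.4 -0.8] 91.36695974585469 0.0 9.1
```

```bash
python3 -m jog '{"jaw":[0,0,0,0,0,0,0,0,0,0],"slide":[[0,0.04,0],[0,0,0],[0,0,0],[0,0,0],[0,0,0],[0,0,0],[0,0,0],[0,0,0],[0,0,0],[0,0,0]],"spin":[0,0,0,0,0,0,0,0,0,0]}' 40
python3 -c "
from h import *; rep()"
```

```text
time_s: 10.1
ee_pos: [617.5, -138.4, 211.2]
ee_rot: [180.0, -0.0, 111.5]
force: [0.0, 0.1, -0.4]
gripper_width: 22.4
gripper_force: 40.0
press xyz [ 21.3 -43.1 211.2] [180.   -0.  111.5] F [ 0.   0.1 -0.4] 22.414670334397165 39.99999589752406 10.1
```

```bash
cat >> h.py <<'E'
def lev():
    p=toP(env.state()['ee_pos']); rep(); print("lever",.30-np.arctan2(p[0]+8,p[2]+19-136),"r",np.hypot(p[0]+8,p[2]+19-136))
E
python3 -m jog '{"jaw":[0,0,0,0,0],"slide":[[0.18,0,-0.05],[0.18,0,-0.04],[0.18,0,-0.03],[0.18,0,-0.02],[0,0,0]],"spin":[0,0,0,0,0]}'
python3 -c "
from h import *; lev()"
```

```text
time_s: 10.6
ee_pos: [609.8, -119.1, 215.4]
ee_rot: [-180.0, 0.1, 111.5]
force: [1.3, -4.1, -1.2]
gripper_width: 22.5
gripper_force: 40.0
press xyz [  0.5 -43.1 215.4] [-1.800e+02  1.000e-01  1.115e+02] F [ 1.3 -4.1 -1.2] 22.466227851703874 39.99960646382533 10.6
lever 0.21393189010591965 r 98.7679869788711
```

```bash
python3 -m jog '{"jaw":[0,0,0,0,0],"slide":[[0.18,0,-0.01],[0.18,0,0],[0.18,0,0.01],[0.2,0,0.02],[0,0,0]],"spin":[0,0,0,0,0]}'
python3 -c "
from h import *; lev()"
```

```text
time_s: 11.1
ee_pos: [601.6, -98.5, 215.0]
ee_rot: [-180.0, 0.1, 111.5]
force: [1.3, -4.2, -0.5]
gripper_width: 22.3
gripper_force: 40.0
press xyz [-21.7 -43.1 215. ] [-1.800e+02  1.000e-01  1.115e+02] F [ 1.3 -4.2 -0.5] 22.345699321224842 39.99975886428729 11.1
lever 0.43905335007680907 r 98.99239533122697
```

```bash
python3 -m jog '{"jaw":[0,0,0,0,0,0,0],"slide":[[0.18,0,0.03],[0.18,0,0.04],[0.18,0,0.05],[0.18,0,0.06],[0,0,0],[0,0,0],[0,0,0]],"spin":[0,0,0,0,0,0,0]}'
python3 - <<'E'
from h import *
import cv2
lev(); cv2.imwrite("pics/s3.png",np.hstack([cv2.resize(env.grab_frame(n)[b:b+200,a:a+160],None,fx=2.5,fy=2.5) for n,a,b in(("top",245,150),("scene",220,130))])[:,:,::-1])
E
```

```text
time_s: 11.8
ee_pos: [593.7, -78.3, 209.8]
ee_rot: [-180.0, 0.1, 111.5]
force: [0.1, -5.2, 1.1]
gripper_width: 22.4
gripper_force: 40.0
press xyz [-43.4 -43.1 209.8] [-1.800e+02  1.000e-01  1.115e+02] F [ 0.1 -5.2  1.1] 22.362392797457478 40.00015959958546 11.8
lever 0.6641711373442087 r 99.35290063957035
```

View pics/s3.png

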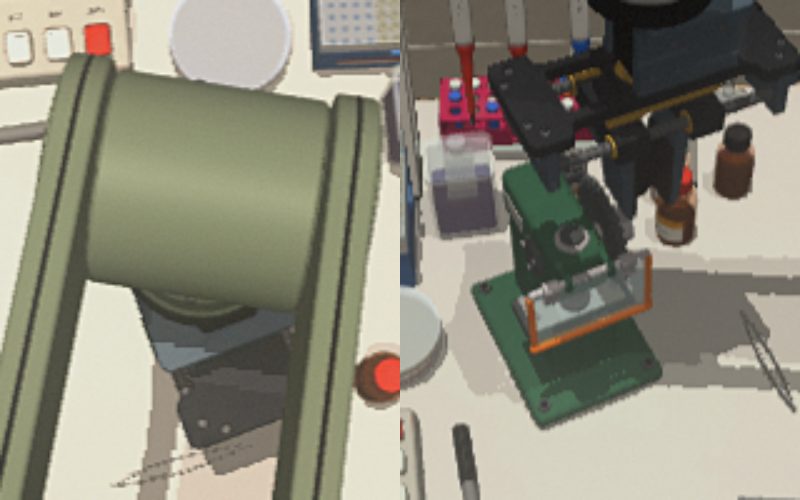

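The guard is shut (rod at 535,348–650,310, where the model puts it at about 0 rad), and the lever is held at about 0.664 rad. I'll let it dwell, check again, then hand in.

```bash
python3 -m jog '{"jaw":[0,0,0,0,0,0,0,0],"slide":[[0,0,0],[0,0,0],[0,0,0],[0,0,0],[0,0,0],[0,0,0],[0,0,0],[0,0,0]],"spin":[0,0,0,0,0,0,0,0]}' >/dev/null
python3 -c "
from h import *; lev(); print(env.job_done())"
```

```text
press xyz [-43.4 -43.1 209.8] [1.800e+02 1.000e-01 1.115e+02] F [-0.2 -5.   1.5] 22.320701550680653 40.000147906830534 12.7
lever 0.6640265518772734 r 99.35715917682406
the job is handed in; nothing more can be done
None
```

I folded the guard shut and drew the lever to the third click, measuring about 0.664 rad from the arm pose against 0.673 for the notch, then handed in at about 12.7 s still gripping the handle at 40 N; the bottles, jar and boxes were not touched as far as I could see, and no verdict came back at hand-in.

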